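Clamp a bag-handle frame in the gluing jig

TASK

An oval metal handle frame lies on a black bag panel in the plywood clamping jig. With the outside of a finger, push the yellow tab to swing the clamp strap over the frame until it rests against its stop, then push the red cam lever outward and all the way down to lock it. Push only: do not grip or lift anything, do not press the lever down before the strap is over, and leave the frame in its nest and everything else where it stands.

Things in the scene. Friction and masses are not known exactly. Their poses are not given: they have to be found in the camera images.
- jig: plywood jig, fixed; base 200 (x) x 300 (y) x 18 mm high, origin at the centre of its underside, z up. In its own frame: the panel (136 x 96 mm, top at z = 22 mm) lies at the centre; the strap's pivot stands at (0, +110) mm; the keeper with the cam lever stands at (0, -98) mm: dark steel, 44 mm wide in x, y = -85 to -132, up to z = 88 mm.
- strap (a joint): angle (rad) of the aluminium clamp strap about the vertical axis of its pivot: 0 = fully over the work against its stop, pointing along the jig's -y from the pivot to the keeper; it grows anticlockwise seen from above, as the strap swings away towards the jig's +x side (at 1.57 it points along the jig's +x). Range 0 to 1.75. It stays where it is left; moving it takes about 2 N at the tab.
- strap_hinge (a point): point on the strap's vertical pivot axis at the height of the strap's top (48 mm above the table); a round cap of 16 mm radius and 9 mm height stands on the strap here. The strap is 24 mm wide, from z = 36 to 48 mm above the table, and reaches 221 mm from this axis
- tab_mid (a point): centre of the yellow upright tab on top of the strap, 100 mm from the pivot axis on the strap's centreline. The tab is a plate 10 mm thick across the strap, 40 mm long along it, standing from z = 48 to 84 mm above the table (this point at 66 mm). Its outer face, to push on, is the one on the growing-angle side; fingers pressing on both faces at once count as gripping.
- lever (a joint): angle (rad) of the red cam lever about its horizontal pin (along the jig's x): 0 = up, leaning 0.25 rad from vertical towards the jig's -y; it grows as the lever is pushed outward (jig's -y) and down; 1.25 = fully down against its stop, nearly level (1.50 rad from vertical), pointing along the jig's -y. Starts at 0 to 0.2. It stays where it is left; moving it takes about 5 N at 80 mm from the pin.
- lever_hinge (a point): point on the lever's pin axis, 78 mm above the table, midway between the cheeks
- lever_grip (a point): point on the middle of the lever's pushing face (the face turned to the strap when up, and upward when down), 80 mm from the pin along the lever, 6 mm off its centre plane. The red paddle is 30 mm wide, 12 mm thick, and runs from 45 to 105 mm from the pin; fingers pressing on both its faces at once count as gripping.
- frame: loose oval steel frame, 100 (x) x 56 (y) x 8 mm high, 60 g, lying on the panel among six brass pegs 6 mm high with 3 mm play; origin at the centre of its underside. Its top is 30 mm above the table; the strap's rubber foot passes 2 mm above it.
- nest (a point): centre of the nest on the panel's top, 22 mm above the table, where the frame's origin belongs
- spare_frame: bystander: a second, equal oval frame lying on the table beside the jig's lever end, 100 x 56 x 8 mm, origin under its centre
- rivet_pot: bystander: white pot standing on the jig's base, 44 mm across, 34 mm high, origin under its centre
- glue_bottle: bystander: white bottle beside the jig's pivot end, 44 mm across, 130 mm high, origin under its centre
- tape_roll: bystander: amber ring of tape lying flat, 90 mm across, 25 mm high, origin under its centre
- panel_stack: bystander: stack of black panels on one side of the table, 170 x 130 x 50 mm, origin under its centre; it and the tray change sides
- frame_tray: bystander: blue tray of frames on the other side, 170 x 130 x 50 mm, origin under its centre

How it is judged:
By the outcome, as a careful person would: the job done as asked, in the order asked, and still so for the second after the job is handed in, with the robot touching nothing.
It also fails if it takes over 54 s, if anything falls off the work surface, if the arm or the gripper's body presses on something with over 40 N, if the wrist force passes 120 N, or if a joint passes its speed limit or range.

ROBOT

A 7-joint arm with a two-finger parallel gripper is mounted at the origin on the work surface. World frame = base frame: x ahead of the robot, y to its left, z up, the work surface at z = 0. Lengths are in m, angles in rad, forces in N, time in s.
With the tool pointing down it reaches from about 0.4 to 0.9 m from the base axis. Payload 5.6 kg.
Tool frame: the origin (TCP) lies midway between the tips of the shut fingers; the grasp point (between the pads) lies 19 mm behind it; x points along the fingers, y is the direction in which the jaws open and shut, and the axes are right-handed (so a half turn about x gives the same grasp; the last joint's range is limited). The gripper opens to 92 mm and grips with 3 to 60 N. Pads are 20 mm wide; open, the fingers measure 128 mm over their backs; the gripper's body (75 mm by 189 mm) begins 69 mm behind the grasp point.
Start: joints at [1.299, 0.468, -0.012, 1.603, 0.006, 1.071, -0.056], TCP at [0.147, -0.633, 0.215] pointing down, gripper open.
Joint ranges: [-2.53, 2.53], [-0.31, 2.02], [-1.57, 1.55], [0.28, 2.44], [-1.29, 4.43], [0.15, 1.84], [-2.92, 2.92]. Speed limits (rad/s): [2.57, 2.57, 3.14, 3.14, 3.14, 3.14, 3.14].

INTERFACE

Orientations are given as a rotation vector (axis times angle).
In Python, from cell import ctrl gives the robot as it stands.
- The arm moves only by the tool carry_out, never from a script. Its argument "steps" is a list that holds one entry, the list of rows, each a list of 7 numbers: the finger opening in m, from 0 to 0.0919, then the shift along the tool's x, y, z in m, then the turn, a rotation vector about the tool's x, y, z in degrees. A call has 1 to 8 rows; each row is the pose to reach, as a shift and turn from the pose commanded when the call began, along the tool's axes at that moment; what a row does not reach only later rows make up. A row lasts 1/8 s, in which the tool goes at most 62.5 mm and 10.7 degrees, less where a joint would pass 70% of its speed; a pose out of reach is approached as far as the arm can. A call with a gripper value outside its range is refused whole. The fingers move at their own pace and stop on an object; "grip_force" is the grip in N (left out, the last holds). Time passes only in rows, so rows that repeat a pose let the fingers close. It gives the time, the measured TCP pose, the force and the opening at its end, in the units of the state.
- ctrl.read_state(): the state, without advancing time (a new reading comes with each control period).
- ctrl.grab_frame(name): name is "scene" or "top" or "wrist"; returns a dict with "frame" (480x640x3 uint8, red, green, blue), "intrinsics" (3x3 intrinsics, pixels), "cam_to_world" (4x4, takes a point from camera to world coordinates); the wrist camera has in their place "mount" (4x4, takes a point from camera to tool coordinates, whose origin is the TCP and whose axes are the tool frame's). Camera axes: x right, y down, z forward; pixel columns grow to the right and rows downward; lengths in m; the calibration is good to about 2 mm. A picture is of the moment at which its call begins: read the wrist's pose just before it. There is no depth.
- ctrl.finish_job(): hands the job in, once; it reports no verdict.
The state is a dict: "clock": time; "joints": joint angles; "joint_vel": joint speeds; "effort": joint torques, N m; "tcp_pos": TCP position; "tool_rot": TCP orientation; "wrist_force": force on the tool from outside, world axes, zero at the start; "torque": the same for the moment, N m; "finger_gap": finger opening in m.
Only numpy, scipy, OpenCV 4.12 (cv2) and the standard library are available. Lean on these libraries where they do the work, as an engineer would, in place of code of your own. Each camera call takes 0.05 s, during which the arm holds its last target. There are 200 camera calls.

## Working session

There is one attempt and no reset: what is moved stays moved. The work goes in short steps, Python scripts to look and compute and a tool call to move; the robot and the scene stay as the last step left them, time stands still between calls to the robot, and variables do not carry over. Pictures are saved under pics/ and viewed, about 8 in all and at most 12, crops included, and the job is handed in when it is done.

Besides the shell and the picture viewer there is one more tool, called after "Emit:" as name(argument=value, ...) on one line, values as JSON. carry_out: Moves the arm, as the interface text tells. Its arguments: {"type":"object","properties":{"steps":{"type":"array","items":{"type":"array","items":{"type":"array","items":{"type":"number"}}}},"grip_force":{"type":"number"}},"required":["steps"]}

```bash
mkdir -p pics; ls
python3 - <<'E'
from cell import ctrl
import cv2,numpy as np
s=ctrl.read_state();print({k:np.round(v,3).tolist() for k,v in s.items()})
for n in("top","scene"):
    f=ctrl.grab_frame(n);cv2.imwrite(f"pics/{n}0.png",f["frame"][...,::-1]);print(n,f["intrinsics"],np.round(f["cam_to_world"],4))
    np.savez(f"{n}.npz",K=f["intrinsics"],T=f["cam_to_world"])
E
```

```text
pics
{'clock': 0.0, 'joints': [1.299, 0.468, -0.012, 1.604, 0.006, 1.071, -0.056], 'joint_vel': [0.002, -0.001, 0.002, 0.004, -0.0, 0.002, -0.0], 'effort': [-0.0, -52.057, -0.012, -24.375, -0.057, 0.017, 0.0], 'tcp_pos': [0.147, -0.633, 0.214], 'tool_rot': [2.101, 0.243, -2.101], 'wrist_force': [0.413, 0.303, -0.498], 'torque': [-0.029, 0.036, 0.076], 'finger_gap': 0.092}
top [[581.29894829   0.         318.22461218]
 [  0.         581.29894829 238.31283988]
 [  0.           0.           1.        ]] [[-5.0000e-04 -9.8110e-01  1.9340e-01  2.9410e-01]
 [-1.0000e+00  6.0000e-04  1.0000e-04  8.1000e-03]
 [-2.0000e-04 -1.9340e-01 -9.8110e-01  1.6248e+00]
 [ 0.0000e+00  0.0000e+00  0.0000e+00  1.0000e+00]]
scene [[517.36527116   0.         326.91599169]
 [  0.         517.36527116 235.86749886]
 [  0.           0.           1.        ]] [[-0.289   0.6806 -0.6733  1.4766]
 [ 0.9573  0.2042 -0.2045  0.281 ]
 [-0.0017 -0.7036 -0.7106  1.0915]
 [ 0.      0.      0.      1.    ]]
```

View pics/top0.png

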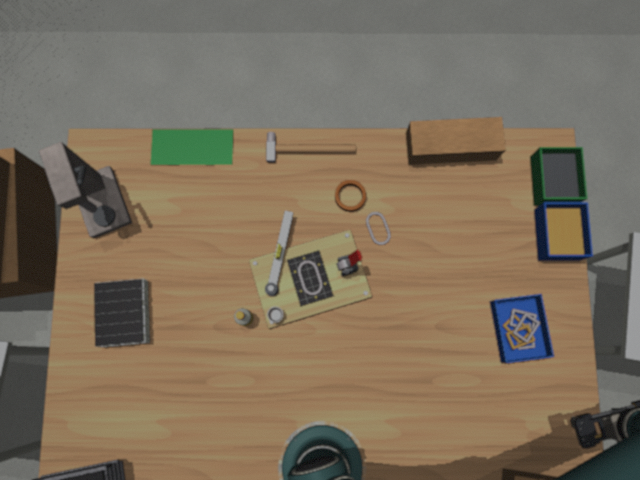

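View pics/scene0.png

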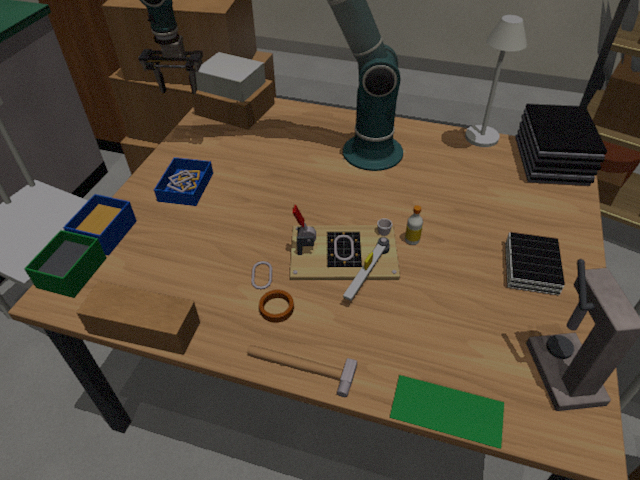

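The top view shows the jig with corners near (250,262), (350,231), (371,297) and (270,328). The strap pivot is at about (271,289), the tab at about (279,253) and the lever at about (352,260). I'll enlarge the crop.

Run:
```python
import cv2
a=cv2.imread("pics/top0.png")[195:335,225:405]
b=cv2.resize(a,None,fx=4.4,fy=4.4,interpolation=cv2.INTER_CUBIC);cv2.imwrite("pics/top0c.png",b)
```

```text
(no output)
```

View pics/top0c.png

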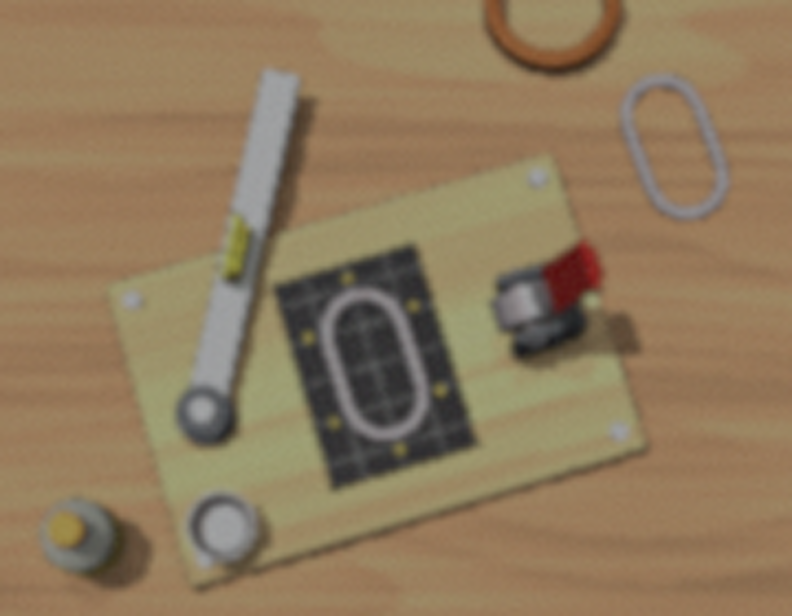

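The crop shows the base corners at (108,287), (552,155), (648,450) and (195,588). The pivot cap is at (206,412), the strap end at (281,72), the tab at (237,250), the lever tip at (585,265), and the pot at (223,528). The tape roll and spare frame lie near the upper right.

```bash
cat > h.py <<'E'
import numpy as np
from scipy.spatial.transform import Rotation as R
def ray(d,u,v,z):
    K,T=d["K"],d["T"]; r=T[:3,:3]@np.linalg.solve(K,[u,v,1]); o=T[:3,3]
    return o+r*(z-o[2])/r[2]
def crop(u,v): return (u+.5)/4.4-.5+225,(v+.5)/4.4-.5+195
E
python3 - <<'E'
from h import *
d=np.load("top.npz")
g=lambda u,v,z:ray(d,*crop(u,v),z)[:2]
W=np.array([g(*p,.018) for p in[(108,287),(552,155),(648,450),(195,588)]])
J=np.array([(.1,.15),(.1,-.15),(-.1,-.15),(-.1,.15)])
c=W.mean(0);A,B=J@[1,1j],(W-c)@[1,1j]
z=(B*A.conj()).sum()/(abs(A)**2).sum();th=np.angle(z);print("jig",c,th,np.degrees(th),"scale",abs(z), abs(B-A*np.exp(1j*th)))
Rm=np.array([[np.cos(th),-np.sin(th)],[np.sin(th),np.cos(th)]])
for n,p in dict(piv=(0,.11),keeper=(0,-.098),keepin=(0,-.085),keepout=(0,-.132)).items(): print(n,c+Rm@p)
cap=g(206,412,.057);end=g(281,72,.048);tab=g(237,250,.066)
print("cap",cap,"end",end,"tab",tab)
P=c+Rm@(0,.11)
for q in(end,tab):
    v=Rm.T@(q-P);print(np.hypot(*v),"strap ang",np.arctan2(v[0],-v[1]))
# tip of lever
for zz in(.15,.18):print("lever tip jig",Rm.T@(g(585,265,zz)-c))
print("frame",Rm.T@(g(374,364,.03)-c),"pot",g(223,528,.03),"bottle",g(68,530,.13),"spare",g(675,147,.008),"tape",g(553,10,.02))
from cell import ctrl
s=ctrl.read_state();print(R.from_rotvec(s["tool_rot"]).as_matrix().round(3),s["tcp_pos"])
E
```

```text
jig [0.49760226 0.03077976] 0.295037876762767 16.904425135007454 scale 0.9872426232030792 [0.00189773 0.00269135 0.00196566 0.00276647]
piv [0.46561689 0.13602678]
keeper [ 0.52609832 -0.06298577]
keepin [ 0.52231823 -0.05054749]
keepout [ 0.5359847  -0.09551667]
cap [0.46551586 0.13484361] end [0.68259835 0.09125374] tab [0.56493266 0.11645457]
0.221552652567955 strap ang 1.0722694069278178
0.10122595455281058 strap ang 1.081181246414822
lever tip jig [ 0.00587851 -0.13102268]
lever tip jig [ 0.00166312 -0.1275947 ]
frame [0.00132629 0.00098426] pot [0.39643859 0.12541178] bottle [0.38891379 0.20802933] spare [ 0.64242305 -0.16183322] tape [ 0.73076519 -0.08330125]
[[-0.     0.227 -0.974]
 [ 0.001 -0.974 -0.227]
 [-1.    -0.002  0.   ]] [ 0.14725054 -0.63259707  0.21375465]
```

```bash
cat >> h.py <<'E'
C=np.array([.4976,.0308]);TH=.295;A0=1.077
Rj=np.array([[np.cos(TH),-np.sin(TH)],[np.sin(TH),np.cos(TH)]])
def w(jx,jy,z): return np.r_[C+Rj@(jx,jy),z]
def down(yaw):
    c,s=np.cos(yaw),np.sin(yaw); x=np.array([0,0,-1.]);y=np.array([c,s,0]); return np.c_[x,y,np.cross(x,y)]
def tabpose(a,off,z,rad=.1): # off along growing dir from strap centreline
    p=np.array([0,.11])+rad*np.array([np.sin(a),-np.cos(a)])+off*np.array([np.cos(a),np.sin(a)])
    return w(*p,z),a+TH
def rows(ts,st=None):
    from cell import ctrl
    s=ctrl.read_state()
    p0,R0=(s["tcp_pos"],R.from_rotvec(s["tool_rot"]).as_matrix()) if st is None else st
    for p,yaw in ts:
        print([0]+(R0.T@(p-p0)).round(4).tolist()+R.from_matrix(R0.T@down(yaw)).as_rotvec(degrees=True).round(1).tolist(), np.round(p,3))
    return s
E
python3 - <<'E'
from h import *
a=(np.array([.55,-.3,.22]),np.radians(-2)); rows([a])
print("from a:"); rows([tabpose(A0,.055,.15)],(a[0],down(a[1])))
E
```

```text
[0, -0.0059, -0.2326, -0.4677, -74.9, -0.1, 0.1] [ 0.55 -0.3   0.22]
from a:
[0, 0.07, 0.0081, -0.4708, -80.6, 0.0, 0.0] [0.575 0.17  0.15 ]
```

Emit:
carry_out(steps=[[[0, -0.006, -0.23, -0.468, -75, 0, 0], [0, -0.006, -0.23, -0.468, -75, 0, 0], [0, -0.006, -0.23, -0.468, -75, 0, 0], [0, -0.006, -0.23, -0.468, -75, 0, 0], [0, -0.006, -0.23, -0.468, -75, 0, 0], [0, -0.006, -0.23, -0.468, -75, 0, 0], [0, -0.006, -0.23, -0.468, -75, 0, 0], [0, -0.006, -0.23, -0.468, -75, 0, 0]]], grip_force=20)

```text
clock: 1.1
tcp_pos: [0.5354, -0.3154, 0.22]
tool_rot: [1.233, 1.194, -1.233]
wrist_force: [0.0, -0.5, -0.4]
finger_gap: 0.0139
```

Emit:
carry_out(steps=[[[0, -0.005, 0.008, -0.47, -80, 0, 0], [0, -0.005, 0.008, -0.47, -80, 0, 0], [0, -0.005, 0.008, -0.47, -80, 0, 0], [0, -0.005, 0.008, -0.47, -80, 0, 0], [0, -0.005, 0.008, -0.47, -80, 0, 0], [0, -0.005, 0.008, -0.47, -80, 0, 0], [0, -0.005, 0.008, -0.47, -80, 0, 0], [0, -0.005, 0.008, -0.47, -80, 0, 0]]])

```text
clock: 2.1
tcp_pos: [0.557, 0.1568, 0.2253]
tool_rot: [0.158, 1.566, -0.156]
wrist_force: [-0.1, -0.0, -0.7]
finger_gap: 0.0004
```

Run:
```python
from h import *
s=rows([tabpose(A0,.055,.12),tabpose(A0,.055,.058)])
print(s["tcp_pos"],s["finger_gap"],s["wrist_force"],s["joints"])
from cell import ctrl
import cv2
s=ctrl.read_state();f=ctrl.grab_frame("wrist");cv2.imwrite("pics/w1.png",f["frame"][...,::-1])
np.savez("wrist.npz",K=f["intrinsics"],M=f["mount"]);print(f["mount"].round(3))
T=np.eye(4);T[:3,:3]=R.from_rotvec(s["tool_rot"]).as_matrix();T[:3,3]=s["tcp_pos"];C2=T@f["mount"]
for n,p in dict(tab=tabpose(A0,0,.084)[0],grip=tabpose(A0,.05,.05)[0],hinge=tabpose(0,0,.057,0)[0],leverpin=w(0,-.098,.078),tip=s["tcp_pos"]).items():
    q=np.linalg.inv(C2)@np.r_[p,1];q=f["intrinsics"]@(q[:3]/q[2]);print(n,q[:2].round())
```

```text
[0, 0.1053, 0.0165, 0.0145, -0.1, -0.0, -0.1] [0.575 0.17  0.12 ]
[0, 0.1673, 0.0164, 0.0146, -0.1, -0.0, -0.1] [0.575 0.17  0.058]
[0.55703164 0.1567917  0.22527832] 0.00044481576095000466 [-0.09479945 -0.01345883 -0.69502512] [ 0.30426346  0.48206927 -0.84203054  1.73070561  0.3950921   1.10812328
  0.70950414]
[[-0.    -0.248  0.969 -0.17 ]
 [ 1.     0.     0.001  0.   ]
 [-0.001  0.969  0.248 -0.069]
 [ 0.     0.     0.     1.   ]]
tab [265. 241.]
grip [329. 231.]
hinge [265. 107.]
leverpin [ 32. 237.]
tip [315. 293.]
```

View pics/w1.png

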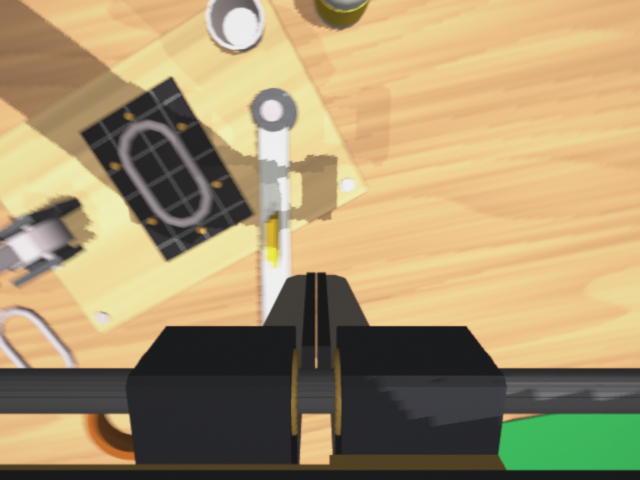

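The wrist view shows the pivot cap at (273,109) and the tab top at (272,240). That is about 7 px right of the prediction, or roughly 5 mm, so the fit is good enough to go on. I'll shift the estimate by half of that and descend.

Emit:
carry_out(steps=[[[0, 0.04, 0.016, 0.014, 0, 0, 0], [0, 0.09, 0.018, 0.014, 0, 0, 0], [0, 0.13, 0.018, 0.014, 0, 0, 0], [0, 0.167, 0.018, 0.014, 0, 0, 0], [0, 0.167, 0.018, 0.014, 0, 0, 0]]])

```text
clock: 2.78
tcp_pos: [0.5731, 0.1664, 0.0554]
tool_rot: [0.161, 1.571, -0.165]
wrist_force: [0.7, 0.4, 0.1]
finger_gap: 0.0005
```

```bash
sed -i 's/C=np.array(\[.4976,.0308\])/C=np.array([.4976,.0328])/' h.py
python3 - <<'E'
from h import *
s=rows([tabpose(A0,o,.058) for o in(.045,.035,.028)]+[tabpose(A0-.08*i,.023,.058) for i in(1,2,3,4)])
print(s["tcp_pos"],s["wrist_force"])
E
```

```text
[0, -0.0026, -0.004, 0.0002, -0.5, -0.3, 0.2] [0.573 0.162 0.058]
[0, -0.0025, -0.014, 0.0003, -0.5, -0.3, 0.2] [0.571 0.153 0.058]
[0, -0.0025, -0.021, 0.0004, -0.5, -0.3, 0.2] [0.569 0.146 0.058]
[0, -0.0025, -0.0341, 0.002, 4.1, -0.3, 0.2] [0.568 0.133 0.058]
[0, -0.0025, -0.0422, 0.003, 8.6, -0.3, 0.2] [0.567 0.124 0.058]
[0, -0.0024, -0.0504, 0.0033, 13.2, -0.3, 0.2] [0.566 0.116 0.058]
[0, -0.0024, -0.0586, 0.0029, 17.8, -0.3, 0.2] [0.564 0.108 0.058]
[0.57312437 0.16640217 0.05542639] [0.6673365  0.36964866 0.0877736 ]
```

Emit:
carry_out(steps=[[[0, -0.0025, -0.004, 0, 0, 0, 0], [0, -0.0025, -0.014, 0, 0, 0, 0], [0, -0.0025, -0.021, 0.0005, 0, 0, 0], [0, -0.0025, -0.028, 0.001, 2, 0, 0], [0, -0.0025, -0.034, 0.002, 4, 0, 0], [0, -0.0025, -0.042, 0.003, 8.5, 0, 0], [0, -0.0025, -0.05, 0.0035, 13, 0, 0], [0, -0.0025, -0.0585, 0.003, 18, 0, 0]]])

```text
clock: 3.78
tcp_pos: [0.5668, 0.1102, 0.0612]
tool_rot: [0.413, 1.53, -0.41]
wrist_force: [0.9, 2.0, 0.6]
finger_gap: 0.0004
```

Run:
```python
from h import *
print("8 rows"); s=rows([tabpose(A0-.32-.07*i,.023,.058) for i in range(1,9)])
print(s["tcp_pos"],s["wrist_force"])
```

```text
8 rows
[0, 0.0032, -0.0101, -0.0003, 3.6, 0.0, -0.1] [0.562 0.102 0.058]
[0, 0.0032, -0.0172, 0.0007, 7.6, 0.0, -0.1] [0.559 0.095 0.058]
[0, 0.0032, -0.0243, 0.0011, 11.7, 0.0, -0.1] [0.556 0.089 0.058]
[0, 0.0031, -0.0315, 0.001, 15.7, 0.0, -0.1] [0.552 0.082 0.058]
[0, 0.0031, -0.0387, 0.0004, 19.7, 0.0, -0.1] [0.548 0.077 0.058]
[0, 0.0031, -0.0458, -0.0007, 23.7, 0.0, -0.1] [0.543 0.071 0.058]
[0, 0.0031, -0.0528, -0.0023, 27.7, 0.0, -0.1] [0.538 0.066 0.058]
[0, 0.0031, -0.0597, -0.0044, 31.7, 0.0, -0.1] [0.533 0.061 0.058]
[0.56681605 0.11020427 0.06120755] [0.86366837 2.01943399 0.55311136]
```

Contact shows about 2 N, so I'll continue the arc.

Emit:
carry_out(steps=[[[0, 0.003, -0.01, 0, 3.6, 0, 0], [0, 0.003, -0.017, 0.0005, 7.6, 0, 0], [0, 0.003, -0.0245, 0.001, 11.6, 0, 0], [0, 0.003, -0.0315, 0.001, 15.6, 0, 0], [0, 0.003, -0.0385, 0.0005, 19.7, 0, 0], [0, 0.003, -0.046, -0.0005, 23.7, 0, 0], [0, 0.003, -0.053, -0.0025, 27.7, 0, 0], [0, 0.003, -0.0595, -0.0045, 31.7, 0, 0]]])

```text
clock: 4.78
tcp_pos: [0.5331, 0.0609, 0.0581]
tool_rot: [0.84, 1.402, -0.838]
wrist_force: [0.9, 1.1, -1.2]
finger_gap: 0.0002
```

Run:
```python
from h import *
s=rows([tabpose(A0-.88-.05*i,.023,.058) for i in range(1,5)])
print(s["tcp_pos"],s["wrist_force"])
from cell import ctrl
import cv2
f=ctrl.grab_frame("top")["frame"][195:335,225:405,::-1]
g=ctrl.grab_frame("scene")["frame"][180:310,260:440,::-1]
cv2.imwrite("pics/m1.png",np.vstack([cv2.resize(f,(600,300),interpolation=cv2.INTER_CUBIC)*1,cv2.resize(g,(600,300),interpolation=cv2.INTER_CUBIC)]))
```

```text
[0, 0.0001, -0.005, 0.0012, 2.9, -0.0, -0.1] [0.529 0.057 0.058]
[0, 0.0001, -0.0101, 0.0019, 5.8, -0.0, -0.1] [0.525 0.054 0.058]
[0, 0.0001, -0.0152, 0.0025, 8.6, -0.0, -0.1] [0.521 0.052 0.058]
[0, 0.0001, -0.0203, 0.0027, 11.5, -0.0, -0.1] [0.516 0.049 0.058]
[0.53306241 0.06090529 0.05810545] [ 0.87384572  1.10940011 -1.17522175]
```

View pics/m1.png

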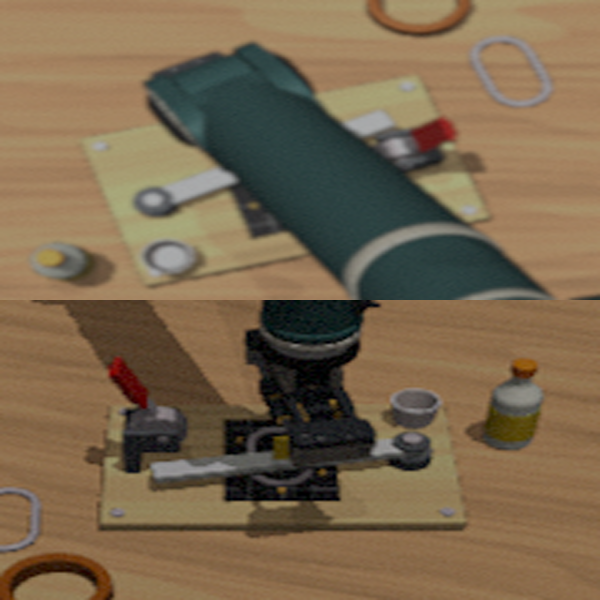

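The mixed picture shows the strap almost over, with the finger on the tab's outer face. The lever is up and the pot and bottle haven't moved. I'll finish the swing gently.

Emit:
carry_out(steps=[[[0, 0, -0.005, 0.001, 2.9, 0, 0], [0, 0, -0.01, 0.002, 5.8, 0, 0], [0, 0, -0.0125, 0.0025, 7.2, 0, 0], [0, 0, -0.015, 0.0025, 8.6, 0, 0], [0, 0, -0.0175, 0.0025, 10, 0, 0], [0, 0, -0.0195, 0.0025, 11, 0, 0]]])

```text
clock: 5.62
tcp_pos: [0.5168, 0.049, 0.0579]
tool_rot: [0.983, 1.337, -0.983]
wrist_force: [0.4, 0.3, 1.5]
finger_gap: -0.0002
```

Emit:
carry_out(steps=[[[0, 0, -0.001, 0, 0, 0, 0], [0, 0, -0.002, 0, 0, 0, 0], [0, 0, -0.002, 0, 0, 0, 0]]])

```text
clock: 6.0
tcp_pos: [0.5158, 0.0486, 0.058]
tool_rot: [0.984, 1.337, -0.981]
wrist_force: [4.9, 2.0, -1.5]
finger_gap: 0.0001
```

Emit:
carry_out(steps=[[[0, 0, -0.001, 0, 0, 0, 0], [0, 0, -0.002, 0, 0, 0, 0], [0, 0, -0.002, 0, 0, 0, 0]]])

```text
clock: 6.38
tcp_pos: [0.5158, 0.0486, 0.0582]
tool_rot: [0.986, 1.334, -0.978]
wrist_force: [9.3, 2.8, -6.1]
finger_gap: 0.0006
```

Force is rising while the finger stays still, so the strap is on its stop. I'll back off and go up.

Emit:
carry_out(steps=[[[0, 0, 0.01, 0, 0, 0, 0], [0, 0, 0.035, 0, 0, 0, 0], [0, -0.03, 0.04, 0, 0, 0, 0], [0, -0.08, 0.04, 0, 0, 0, 0], [0, -0.13, 0.04, 0.0, 0, 0, 0], [0, -0.16, 0.03, -0.03, 0, 0, 0], [0, -0.16, 0.03, -0.03, 0, 0, 0]]])

```text
clock: 7.25
tcp_pos: [0.5319, 0.0873, 0.2199]
tool_rot: [0.981, 1.337, -0.979]
wrist_force: [-0.1, -0.4, -0.1]
finger_gap: 0.0005
```

Run:
```python
from h import *
print("contact in jig",Rj.T@(np.array([.5158,.0486])-C))
from cell import ctrl
import cv2
s=ctrl.read_state();f=ctrl.grab_frame("wrist");cv2.imwrite("pics/w2.png",f["frame"][...,::-1])
T=np.eye(4);T[:3,:3]=R.from_rotvec(s["tool_rot"]).as_matrix();T[:3,3]=s["tcp_pos"];C2=T@f["mount"];print(s["tcp_pos"],s["tool_rot"])
print(f["intrinsics"][0,0])
from h import *
for ph in(.25,.35,.45):
  q=np.linalg.inv(C2)@np.r_[w(0,-.098-.105*np.sin(ph)+.006*np.cos(ph),.078+.105*np.cos(ph)+.006*np.sin(ph)),1];print("face top",ph,(f["intrinsics"]@(q[:3]/q[2]))[:2].round())
for n,p in dict(tab=w(0,.01,.084),hinge=w(0,.11,.057),strapend=w(0,-.111,.048),keeptop=w(0,-.098,.088),nest=w(0,0,.03)).items():
    q=np.linalg.inv(C2)@np.r_[p,1];q=f["intrinsics"]@(q[:3]/q[2]);print(n,q[:2].round())
```

```text
contact in jig [0.02200749 0.00982601]
[0.53193974 0.08733672 0.21992171] [ 0.98055579  1.33730941 -0.97906014]
418.20062635626994
face top 0.25 [232. 511.]
face top 0.35 [234. 521.]
face top 0.45 [235. 528.]
tab [250. 265.]
hinge [252. 131.]
strapend [260. 377.]
keeptop [253. 391.]
nest [260. 257.]
```

View pics/w2.png

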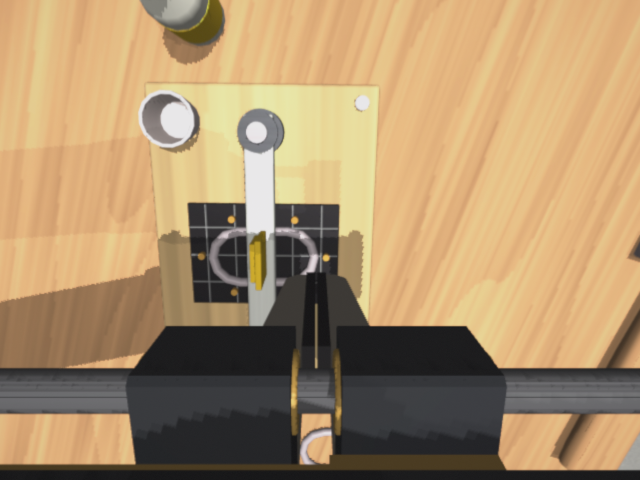

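The wrist view shows the strap lying along the jig axis, with the hinge at (256,131) against (252,131) predicted. The frame is still in its nest among the pegs. Next is the lever.

```bash
cat >> h.py <<'E'
def lev(ph,s=.08,up=0.): # TCP pose with the tip's outer lower edge on the lever face
    return w(.001,-.098-s*np.sin(ph)+.006*np.cos(ph)+.010,.078+s*np.cos(ph)+.006*np.sin(ph)+up),TH
E
python3 - <<'E'
from h import *
rows([(w(.001,-.06,.21),TH),(w(.001,-.06,.156),TH)]+[lev(p) for p in(.15,.25,.3,.35,.4,.45)])
E
```

```text
[0, 0.0083, -0.0481, 0.1, 0.6, 0.1, 0.0] [ 0.516 -0.024  0.21 ]
[0, 0.0623, -0.0481, 0.0999, 0.6, 0.1, 0.0] [ 0.516 -0.024  0.156]
[0, 0.0604, -0.0484, 0.134, 0.6, 0.1, 0.0] [ 0.526 -0.057  0.158]
[0, 0.0614, -0.0485, 0.1419, 0.6, 0.1, 0.0] [ 0.528 -0.064  0.157]
[0, 0.0622, -0.0485, 0.1459, 0.6, 0.1, 0.0] [ 0.529 -0.068  0.156]
[0, 0.0632, -0.0486, 0.1497, 0.6, 0.1, 0.0] [ 0.53  -0.072  0.155]
[0, 0.0644, -0.0486, 0.1536, 0.6, 0.1, 0.0] [ 0.532 -0.076  0.154]
[0, 0.0658, -0.0487, 0.1573, 0.6, 0.1, 0.0] [ 0.533 -0.079  0.153]
```

Emit:
carry_out(steps=[[[0, 0.008, -0.048, 0.05, 0.5, 0, 0], [0, 0.008, -0.048, 0.095, 0.5, 0, 0], [0, 0.035, -0.048, 0.1, 0.5, 0, 0], [0, 0.06, -0.048, 0.1, 0.5, 0, 0], [0, 0.061, -0.048, 0.12, 0.5, 0, 0], [0, 0.061, -0.048, 0.134, 0.5, 0, 0], [0, 0.061, -0.048, 0.134, 0.5, 0, 0]]])

```text
clock: 8.18
tcp_pos: [0.5276, -0.059, 0.1573]
tool_rot: [0.992, 1.332, -0.991]
wrist_force: [-0.2, 0.5, -0.1]
finger_gap: 0.0007
```

Run:
```python
from h import *
s=rows([lev(p) for p in np.arange(.22,.85,.08)])
print(s["tcp_pos"],s["wrist_force"])
from cell import ctrl
import cv2
g=ctrl.grab_frame("scene")["frame"][180:300,250:410,::-1]
cv2.imwrite("pics/m2.png",cv2.resize(g,(800,600),interpolation=cv2.INTER_CUBIC))
```

```text
[0, -0.0001, -0.0011, 0.0031, -0.2, 0.0, -0.0] [ 0.528 -0.062  0.157]
[0, 0.0011, -0.001, 0.0094, -0.2, 0.0, -0.0] [ 0.529 -0.068  0.156]
[0, 0.0028, -0.001, 0.0156, -0.2, 0.0, -0.0] [ 0.531 -0.074  0.155]
[0, 0.005, -0.001, 0.0216, -0.2, 0.0, -0.0] [ 0.533 -0.08   0.152]
[0, 0.0076, -0.001, 0.0274, -0.2, 0.0, -0.0] [ 0.535 -0.086  0.15 ]
[0, 0.0108, -0.001, 0.033, -0.2, 0.0, -0.0] [ 0.536 -0.091  0.147]
[0, 0.0143, -0.0009, 0.0384, -0.2, 0.0, -0.0] [ 0.538 -0.096  0.143]
[0, 0.0183, -0.0009, 0.0434, -0.2, 0.0, -0.0] [ 0.539 -0.101  0.139]
[ 0.52764676 -0.05897881  0.15732284] [-0.16038676  0.54453026 -0.1280063 ]
```

View pics/m2.png

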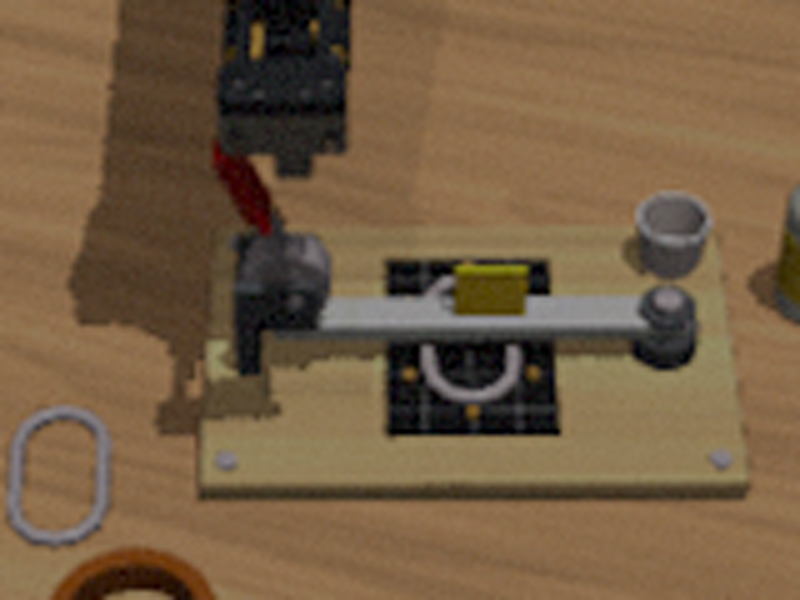

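The scene view shows the fingertip at about (295,175), on the strap side of the red lever at about (240,185). The strap is over and the frame is in place. I'll push the lever.

Emit:
carry_out(steps=[[[0, 0, 0, 0.003, 0, 0, 0], [0, 0.001, 0, 0.0095, 0, 0, 0], [0, 0.003, 0, 0.0155, 0, 0, 0], [0, 0.005, 0, 0.0215, 0, 0, 0], [0, 0.0075, 0, 0.0275, 0, 0, 0], [0, 0.011, 0, 0.033, 0, 0, 0], [0, 0.0145, 0, 0.0385, 0, 0, 0], [0, 0.0185, 0, 0.0435, 0, 0, 0]]])

```text
clock: 9.22
tcp_pos: [0.5399, -0.0989, 0.1388]
tool_rot: [0.989, 1.334, -0.989]
wrist_force: [-1.3, 1.4, 6.6]
finger_gap: 0.0003
```

Run:
```python
from h import *
s=rows([lev(p) for p in np.arange(.86,1.5,.08)])
print(s["tcp_pos"],s["wrist_force"])
```

```text
[0, 0.004, -0.0012, 0.0064, 0.0, 0.0, -0.0] [ 0.541 -0.105  0.135]
[0, 0.0088, -0.0012, 0.0108, 0.0, 0.0, -0.0] [ 0.542 -0.11   0.13 ]
[0, 0.0138, -0.0012, 0.0148, 0.0, 0.0, -0.0] [ 0.543 -0.113  0.125]
[0, 0.0192, -0.0012, 0.0183, 0.0, 0.0, -0.0] [ 0.544 -0.117  0.12 ]
[0, 0.0248, -0.0012, 0.0214, 0.0, 0.0, -0.0] [ 0.545 -0.12   0.114]
[0, 0.0306, -0.0012, 0.024, 0.0, 0.0, -0.0] [ 0.546 -0.122  0.108]
[0, 0.0367, -0.0012, 0.0262, 0.0, 0.0, -0.0] [ 0.546 -0.124  0.102]
[0, 0.0428, -0.0012, 0.0279, 0.0, 0.0, -0.0] [ 0.547 -0.126  0.096]
[ 0.53988928 -0.09885734  0.13877768] [-1.30329741  1.44489784  6.60830825]
```

Emit:
carry_out(steps=[[[0, 0.004, 0, 0.0055, 0, 0, 0], [0, 0.009, 0, 0.0105, 0, 0, 0], [0, 0.014, 0, 0.0145, 0, 0, 0], [0, 0.019, 0, 0.018, 0, 0, 0], [0, 0.025, 0, 0.021, 0, 0, 0], [0, 0.0305, 0, 0.0235, 0, 0, 0], [0, 0.0365, 0, 0.0255, 0, 0, 0], [0, 0.0425, 0, 0.0275, 0, 0, 0]]])

```text
clock: 10.22
tcp_pos: [0.5477, -0.1251, 0.0955]
tool_rot: [0.989, 1.334, -0.989]
wrist_force: [-0.5, 1.8, 5.3]
finger_gap: 0.0005
```

Emit:
carry_out(steps=[[[0, 0.003, 0, 0.0005, 0, 0, 0], [0, 0.006, 0, 0.001, 0, 0, 0], [0, 0.007, 0, 0.001, 0, 0, 0], [0, 0.007, 0, 0.001, 0, 0, 0]]])

```text
clock: 10.72
tcp_pos: [0.5481, -0.1261, 0.0896]
tool_rot: [0.989, 1.333, -0.989]
wrist_force: [-0.8, -0.1, 9.4]
finger_gap: 0.0004
```

Emit:
carry_out(steps=[[[0, 0.001, 0, 0, 0, 0, 0], [0, 0.002, 0, 0, 0, 0, 0], [0, 0.002, 0, 0, 0, 0, 0]]])

```text
clock: 11.1
tcp_pos: [0.5482, -0.1261, 0.0892]
tool_rot: [0.988, 1.333, -0.99]
wrist_force: [-5.2, 0.6, 20.7]
finger_gap: 0.0002
```

The tip has stopped at z = 0.089, where the stop was expected, and the force has risen to 21 N. I'll retreat straight up and to the side, then look.

Emit:
carry_out(steps=[[[0, -0.02, 0, 0, 0, 0, 0], [0, -0.07, 0, 0, 0, 0, 0], [0, -0.12, 0, 0, 0, 0, 0], [0, -0.15, 0, 0.06, 0, 0, 0], [0, -0.15, 0, 0.12, 0, 0, 0], [0, -0.15, 0, 0.18, 0, 0, 0], [0, -0.15, 0, 0.2, 0, 0, 0], [0, -0.15, 0, 0.2, 0, 0, 0]]])

```text
clock: 12.1
tcp_pos: [0.6047, -0.3187, 0.2348]
tool_rot: [0.991, 1.336, -0.993]
wrist_force: [-0.3, 0.5, -0.3]
finger_gap: 0.0003
```

Run:
```python
from cell import ctrl
import cv2,numpy as np
s=ctrl.read_state();print(s["tcp_pos"],s["wrist_force"])
g=ctrl.grab_frame("scene")["frame"][180:300,240:440,::-1]
f=ctrl.grab_frame("top")["frame"][195:335,225:405,::-1]
cv2.imwrite("pics/m3.png",np.hstack([cv2.resize(g,(400,240),interpolation=cv2.INTER_CUBIC),cv2.resize(f,(400,311),interpolation=cv2.INTER_CUBIC)[:240]]) if 0 else np.vstack([cv2.resize(g,(500,300),interpolation=cv2.INTER_CUBIC),cv2.resize(f,(386,300),interpolation=cv2.INTER_CUBIC,dst=None) if 0 else cv2.copyMakeBorder(cv2.resize(f,(386,300),interpolation=cv2.INTER_CUBIC),0,0,0,114,0)]))
```

```text
[ 0.60469517 -0.31872871  0.23483073] [-0.28299438  0.46880886 -0.32624706]
```

View pics/m3.png

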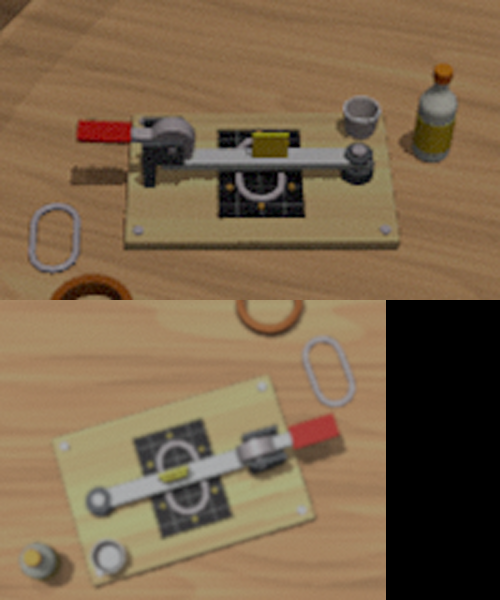

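The strap is over the frame, from (100,500) to (250,455) in the lower view. The lever is level and points outward, with its end at about (78,130) in the upper view. The frame is in its nest and all the other items are where they were, so I'll hand the job in.

```bash
python3 -c "
from cell import ctrl
print(ctrl.finish_job())"
```

```text
the job is handed in; nothing more can be done
None
```

The clamp is closed and locked, and I handed the job in at about 12 s, well inside the 54 s limit. No verdict came back.

- **Strap:** I pushed the yellow tab with the outside of the shut fingers until the strap reached its stop. At the end the finger stayed put while the force rose to about 9 N sideways (11 N in all).
- **Lever:** Only then did I push the red lever outward and down. It stopped with the fingertip at z = 0.089 m (0.0896 m expected), and the force rose to about 21 N.
- **Last check:** The final pictures show the strap along the jig's axis, the lever level and pointing outward, and the frame in its nest. The spare frame, tape, pot and bottle look unmoved. The arm was clear, with no contact force.
- **Disagreement:** The wrist camera put the jig 3–5 mm off my top-view estimate. I shifted the estimate by 2 mm, and the contacts then came about where expected.

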